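# Find the full canister by hefting

### The arm

A 6-joint arm with a two-finger parallel gripper is mounted at the origin on the work surface. World frame = base frame: x ahead of the robot, y to its left, z up, the work surface at z = 0. Lengths are in m, angles in degrees, forces in N, time in s.
With the tool pointing down it reaches from about 0.375 to 0.9 m from the base axis. Payload 3.1 kg.
Tool frame: the origin (TCP) lies at the very end of the fingers, on their centre line; the grasp point (between the pads) lies 19 mm behind it; z points along the fingers, y is the line along which they close (so a half turn about z gives the same grasp; the last joint's range is limited). The gripper opens to 87 mm and grips with 3 to 60 N. Pads are 19 mm wide; open, the fingers measure 117 mm over their backs; the gripper's body (75 mm by 190 mm) begins 51 mm behind the grasp point.
Start: joints at [-10.227, 30.224, 82.088, -0, 67.689, -10.227], TCP at [0.625, 0, 0.223] pointing down, gripper open.
Joint ranges: [-176.69, 176.69], [-43.24, 126.21], [12.49, 139.97], [-82, 262], [0, 151.66], [-163.58, 163.58]. Speed limits (degrees/s): [159.86, 159.86, 180, 180, 180, 180].

### API

Orientations are given as a 3x3 rotation matrix whose columns are the frame's x, y, z axes.
In Python, from rig import * gives the robot as it stands.
- The arm moves only by the tool jog_arm, never from a script. Its arguments are lists of equal length, an entry for each row: "delta_pos": the shift along the world's x, y, z in cm, a list of three; "turn": the turn about the world's z in degrees; "grip": the closure, from 0 (fully open) to 1 (shut). In form: {"delta_pos": [[x, y, z], ...], "turn": [turn, ...], "grip": [grip, ...]}. A call has 1 to 12 rows; each row is the pose to reach, as a shift and turn from the pose commanded when the call began; what a row does not reach only later rows make up. A row lasts 1/8 s, in which the tool goes at most 62.5 mm and 10.7 degrees, less where a joint would pass 70% of its speed; a pose out of reach is approached as far as the arm can. A call with a gripper value outside its range is refused whole. The fingers move at their own pace and stop on an object; the grip force is fixed at half the most. Time passes only in rows, so rows that repeat a pose let the fingers close. It gives the time, the measured TCP pose, the force, the opening and the grip force at its end, in the units of the state.
- read_state(): the state, without advancing time (a new reading comes with each control period).
- capture(name): name is "scene" or "side" or "wrist"; returns a dict with "color" (400x640x3 uint8, blue, green, red), "fovy" (degrees; the focal length in pixels is half the picture's height over the tangent of half this angle, whatever the lens; pixels are square), "cx", "cy" (the principal point, pixels), "camera_from_world" (4x4, takes a point from world to camera coordinates). Camera axes: x right, y up, looking along -z (the intrinsics and any distortion apply to the point x, -y, -z); pixel columns grow to the right and rows downward; lengths in m; the calibration is good to about 2 mm. A picture is of the moment at which its call begins. There is no depth.
- hand_in(): hands the job in; it is judged then, once.
The state is a dict: "time_s": time; "joint_positions": joint angles; "qvel": joint speeds; "tau": joint torques, N m; "position": TCP position; "tcp_rot": TCP orientation; "force": force on the tool from outside, world axes, zero at the start; "moment": the same for the moment, N m; "opening": opening from 0.0 (shut) to 1.0 (fully open); "grasp_force": force on a finger pad.
Only numpy, scipy, OpenCV 4.12 (cv2) and the standard library are available. Lean on these libraries where they do the work, as an engineer would, in place of code of your own. Each camera call takes 0.05 s, during which the arm holds its last target. There are 200 camera calls.

### The job

Three identical closed steel canisters stand on the kitchen counter and only the heaviest is still full: lift them clear one at a time to feel their weight, setting each back down upright on the counter and letting go before you take the next. Finish while holding the heaviest up, upright and still, at least 10 cm clear of the counter, the other two left standing on it (if the third one you lift is the heaviest, simply keep it up). Leave the milk bottle, the mixing bowl and the food box where they are.

Things in the scene. Friction and masses are not known exactly. Their poses are not given: they have to be found in the camera images.
- tin_1_mid (a point): centre (half-way up, on the axis) of one of three outwardly identical closed steel canisters: upright cylinder 66 mm in diameter, 120 mm tall with its fixed flat lid (so this point is 60 mm above the counter when it stands), plain smooth walls, no handle or knob; z is its axis. It weighs between 0.12 and 0.70 kg; the three differ by at least 0.12 kg, the heaviest from the next by at least 0.15 kg. Which one is heaviest cannot be seen, and neither name nor place tells it
- tin_2_mid (a point): centre (half-way up, on the axis) of one of three outwardly identical closed steel canisters: upright cylinder 66 mm in diameter, 120 mm tall with its fixed flat lid (so this point is 60 mm above the counter when it stands), plain smooth walls, no handle or knob; z is its axis. It weighs between 0.12 and 0.70 kg; the three differ by at least 0.12 kg, the heaviest from the next by at least 0.15 kg. Which one is heaviest cannot be seen, and neither name nor place tells it
- tin_3_mid (a point): centre (half-way up, on the axis) of one of three outwardly identical closed steel canisters: upright cylinder 66 mm in diameter, 120 mm tall with its fixed flat lid (so this point is 60 mm above the counter when it stands), plain smooth walls, no handle or knob; z is its axis. It weighs between 0.12 and 0.70 kg; the three differ by at least 0.12 kg, the heaviest from the next by at least 0.15 kg. Which one is heaviest cannot be seen, and neither name nor place tells it
- milk_bottle_mid (a point): bystander: centre (95 mm above its base) of a white plastic milk bottle with a blue cap, 72 mm in diameter, 190 mm tall, standing left of the canisters
- mixing_bowl_mid (a point): bystander: centre (half-way up, 37.5 mm above its base) of a steel mixing bowl, 180 mm across the rim, 75 mm tall, standing right of the canisters
- food_box_mid (a point): bystander: centre (31 mm above its base) of a clear plastic food box with a red lid, 90 x 148 x 62 mm (its x, y, z), lying on the chopping board beyond the canisters
- counter_mid (a point): a point on the top of the fixed pale kitchen counter that everything stands on; the top is level, at height 0

How it is judged:
By the outcome, as a careful person would: the job done as asked, in the order asked, and still so for the second after the job is handed in, while the arm keeps its last pose, push and grip.
It also fails if it takes over 72 s, if anything falls off the work surface, if the arm or the gripper's body presses on something with over 40 N, if the wrist force passes 120 N, or if a joint passes its speed limit or range.

## Working session

There is one attempt and no reset: what is moved stays moved. The work goes in short steps, Python scripts to look and compute and a tool call to move; the robot and the scene stay as the last step left them, time stands still between calls to the robot, and variables do not carry over. Pictures are saved under pics/ and viewed, at most 10 in all, crops included, and the job is handed in when it is done.

Besides the shell and the picture viewer there is one more tool, called after "Emit:" as a command line: name --pt "numbers of a row" for each row, then --argument value for the rest. jog_arm: Moves the arm, as the interface text tells. Its arguments: {"type":"object","properties":{"delta_pos":{"type":"array"},"turn":{"type":"array"},"grip":{"type":"array"}},"required":["delta_pos","turn","grip"]}

```bash
mkdir -p pics; cat > h.py <<'E'
from rig import *
import numpy as np, cv2
E
python3 - <<'E'
from h import *
import pickle
c={}
for n in("scene","side","wrist"):
    c[n]=capture(n); cv2.imwrite(f"pics/{n}0.png",c[n]["color"]); print(n,{k:v for k,v in c[n].items() if k!="color"})
pickle.dump(c,open("c0.pkl","wb"))
s=read_state(); print(s)
E
```

```text
scene {'fovy': 44.73924447384817, 'cx': 310.7631696566878, 'cy': 207.65287150334603, 'camera_from_world': array([[-0.8309898 ,  0.55593162,  0.01989919,  0.51633182],
       [-0.40117146, -0.62367303,  0.67089001,  0.18629664],
       [ 0.38537956,  0.54951977,  0.74128983, -1.74128582],
       [ 0.        ,  0.        ,  0.        ,  1.        ]])}
side {'fovy': 52.55237883625641, 'cx': 314.4285033920643, 'cy': 200.0784433422264, 'camera_from_world': array([[-0.87137325, -0.49015093,  0.02146462,  0.51931705],
       [ 0.26845506, -0.43971706,  0.85707689, -0.25946158],
       [-0.41065867,  0.75259616,  0.51474118, -1.34453957],
       [ 0.        ,  0.        ,  0.        ,  1.        ]])}
wrist {'fovy': 58.95804856333065, 'cx': 321.49049228935394, 'cy': 202.5204356833924, 'camera_from_world': array([[ 9.99998323e-01,  1.51244683e-03, -1.03306092e-03,
        -6.23271856e-01],
       [-1.75038428e-03,  9.55226530e-01, -2.95870263e-01,
         3.71356682e-02],
       [ 5.39319153e-04,  2.95871575e-01,  9.55227575e-01,
        -3.90632756e-01],
       [ 0.00000000e+00,  0.00000000e
[... 158 characters left out ...]
3,
        6.76908686e+01, -1.02280929e+01]), 'qvel': array([ 0.0011301 , -0.17335401, -0.19279804,  0.01498133, -0.02033428,
        0.02545207]), 'tau': array([ 9.14956272e-04, -4.40429199e+01, -1.76841742e+01,  6.33679633e-02,
        5.52540855e-02, -1.06930895e-04]), 'position': array([6.24424891e-01, 1.18964608e-04, 2.21781158e-01]), 'tcp_rot': array([[ 3.24485913e-05,  9.99998565e-01, -1.69401669e-03],
       [ 9.99999944e-01, -3.18867621e-05,  3.31680984e-04],
       [ 3.31626492e-04, -1.69402736e-03, -9.99998510e-01]]), 'force': array([-0.50839049,  0.60655189,  0.26206336]), 'moment': array([-0.01280171, -0.00208965, -0.03813296]), 'grasp_force': 0.0, 'opening': 1.0001585644237148}
```

View pics/scene0.png

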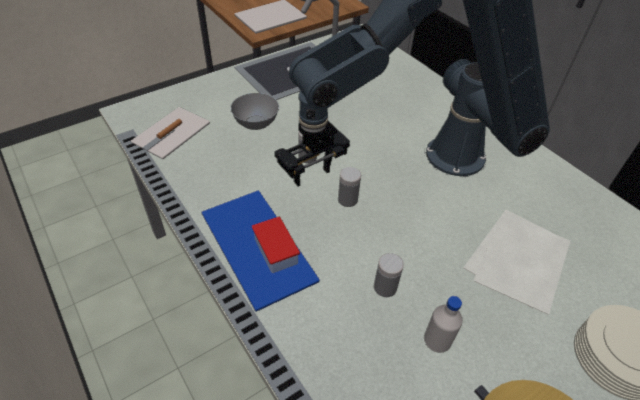

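View pics/side0.png

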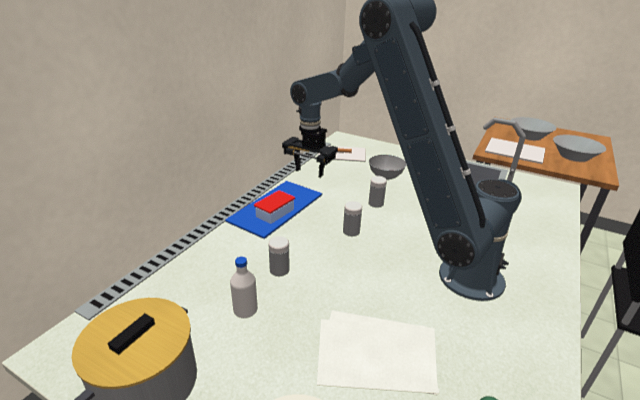

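View pics/wrist0.png

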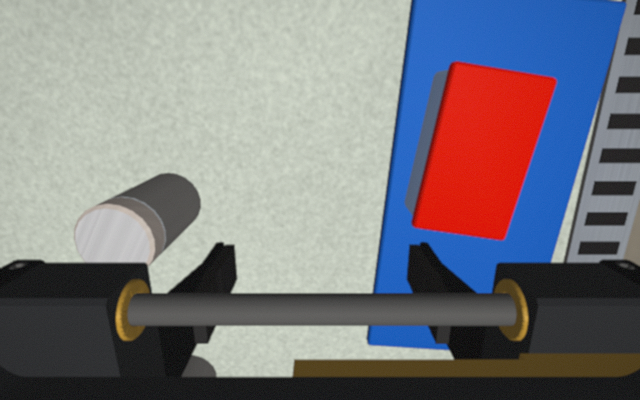

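Side shows three tins at about (377,192), (352,219), (279,257). Scene shows two, (349,187) and (388,275), with the third hidden behind the gripper or arm. In the wrist view one lid is at (115,235). Next: enlarged crops to get the edges.

```bash
python3 - <<'E'
import pickle,cv2,numpy as np
c=pickle.load(open("c0.pkl","rb"))
def cr(n,u,v,w=25,h=30,k=5): return cv2.resize(c[n]["color"][v-h:v+h,u-w:u+w],None,fx=k,fy=k,interpolation=cv2.INTER_NEAREST)
r1=np.hstack([cr("side",377,192),cr("side",352,219),cr("side",279,257)])
r2=np.hstack([cr("scene",349,187),cr("scene",388,275),np.zeros((300,250,3),np.uint8)])
cv2.imwrite("pics/cr.png",np.vstack([r1,r2]))
for n,u,vs in(("side",279,range(232,285,2)),("scene",388,range(245,305,2))):
    print(n,[(v,c[n]["color"][v,u].tolist()) for v in vs])
print(c["side"]["color"][257,250:305:2].tolist())
E
```

```text
side [(232, [209, 226, 222]), (234, [214, 229, 226]), (236, [215, 225, 225]), (238, [213, 220, 220]), (240, [215, 221, 223]), (242, [212, 221, 221]), (244, [214, 221, 222]), (246, [215, 223, 224]), (248, [168, 176, 186]), (250, [108, 113, 120]), (252, [113, 117, 124]), (254, [94, 95, 94]), (256, [81, 83, 86]), (258, [86, 87, 88]), (260, [85, 87, 89]), (262, [84, 86, 88]), (264, [85, 85, 87]), (266, [86, 87, 90]), (268, [85, 87, 89]), (270, [85, 88, 90]), (272, [86, 87, 88]), (274, [78, 79, 81]), (276, [138, 150, 147]), (278, [216, 231, 228]), (280, [211, 227, 224]), (282, [214, 229, 225]), (284, [211, 227, 225])]
scene [(245, [163, 171, 166]), (247, [163, 170, 165]), (249, [164, 172, 167]), (251, [161, 170, 165]), (253, [150, 152, 152]), (255, [161, 159, 160]), (257, [164, 162, 164]), (259, [158, 156, 155]), (261, [164, 163, 164]), (263, [167, 166, 167]), (265, [163, 162, 163]), (267, [162, 161, 161]), (269, [160, 159, 159]), (271, [160, 161, 163]), (273, [111, 114, 119]), (275, [92, 94, 97]), (277, [98, 95, 98]), (279, [70, 70, 71]), (281, [72, 71, 72]), (283, [68, 69, 69]), (285, [67, 67, 69]), (287, [66, 66, 67]), (289, [64, 64, 65]), (291, [65, 64, 65]), (293, [62, 61, 63]), (295, [60, 58, 59]), (297, [131, 136, 133]), (299, [162, 171, 167]), (301, [155, 164, 159]), (303, [155, 161, 157])]
[[214, 229, 226], [211, 228, 223], [211, 228, 224], [209, 225, 222], [210, 227, 223], [212, 229, 225], [211, 227, 224], [208, 226, 222], [212, 228, 224], [210, 233, 227], [79, 80, 84], [82, 85, 85], [83, 85, 85], [84, 85, 85], [85, 85, 88], [85, 86, 88], [83, 85, 86], [80, 81, 84], [73, 75, 75], [91, 96, 97], [223, 240, 235], [213, 229, 226], [213, 229, 225], [211, 227, 224], [212, 228, 224], [216, 231, 227], [214, 229, 225], [214, 230, 226]]
```

View pics/cr.png

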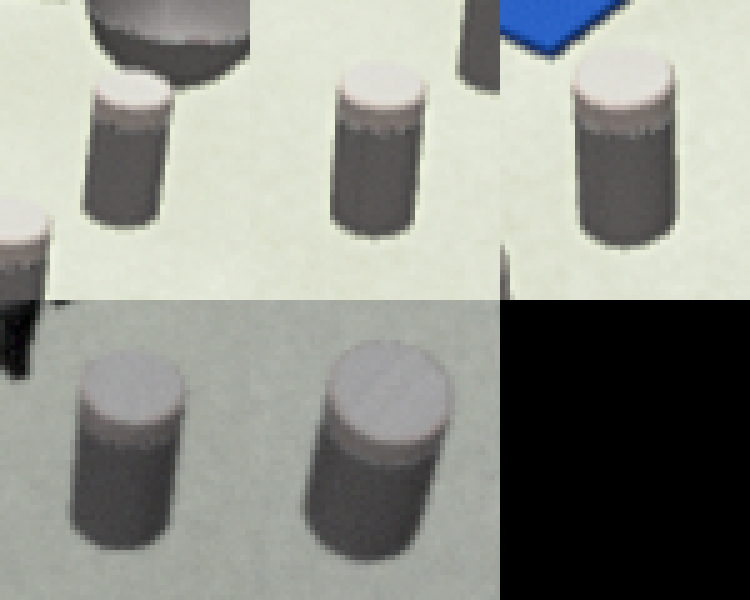

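The crops show the lid centres: side at about (378,179), (353,205) and (278.5,242); scene at (350,174) and (390.5,263). The base front edges are clear too.

```bash
cat >> h.py <<'E'
def cam(c):
    f=c["color"].shape[0]/2/np.tan(np.radians(c["fovy"])/2); M=c["camera_from_world"]; R=M[:3,:3]; return f,R,-R.T@M[:3,3]
def ray(c,u,v):
    f,R,o=cam(c); d=R.T@np.array([(u-c["cx"])/f,-(v-c["cy"])/f,-1]); return o,d/np.linalg.norm(d)
def plane(c,u,v,z):
    o,d=ray(c,u,v); return o+d*(z-o[2])/d[2]
def tri(rs):
    A=sum(np.eye(3)-np.outer(d,d) for o,d in rs); b=sum((np.eye(3)-np.outer(d,d))@o for o,d in rs); return np.linalg.solve(A,b)
def proj(c,p):
    f,R,o=cam(c); q=R@(np.asarray(p)-o); return np.array([c["cx"]+f*q[0]/-q[2],c["cy"]-f*q[1]/-q[2]])
E
python3 - <<'E'
from h import *
import pickle
np.set_printoptions(precision=4,suppress=True)
c=pickle.load(open("c0.pkl","rb")); S,C,W=c["side"],c["scene"],c["wrist"]
L=[(378.1,179.3),(353.3,205.5),(278.5,242.3)]; B=[(375.7,207.1),(351.3,235.5),(278.3,275.5)]
for l,b in zip(L,B):
    g=plane(S,*b,0); o=ray(S,*b)[0]; h=g-o; h[2]=0; print(plane(S,*l,.12), "base", g+.033*h/np.linalg.norm(h), "in wrist",proj(W,plane(S,*l,.12)),"scene",proj(C,plane(S,*l,.12)))
for n,l,b in (("A",(350.1,174.1),(348.7,205.5)),("B",(390.5,263.1),(386,295.5))):
    g=plane(C,*b,0); o=ray(C,*b)[0]; h=g-o; h[2]=0; print(n,plane(C,*l,.12),"base",g+.033*h/np.linalg.norm(h))
print("tri A-2",tri([ray(C,350.1,174.1),ray(S,*L[1])]),"B-3",tri([ray(C,390.5,263.1),ray(S,*L[2])]), "W", tri([ray(W,115,236),ray(S,*L[1])]))
# bystanders
print("milk cap",plane(C,455,299,.19),plane(S,241,261,.19),"bowl",plane(C,255,105,.075),plane(S,386,160,.075),"box",plane(W,485,150,.07))
E
```

```text
[ 0.4518 -0.2758  0.12  ] base [ 0.4511 -0.2847  0.    ] in wrist [151.1881 462.5373] scene [307.7639 130.8465]
[ 0.4534 -0.0339  0.12  ] base [ 0.4556 -0.0444  0.    ] in wrist [110.9803 241.5325] scene [350.7506 173.2145]
[0.5646 0.2949 0.12  ] base [0.5745 0.2877 0.    ] in wrist [ 211.9379 -327.647 ] scene [392.2897 262.5022]
A [ 0.4575 -0.0318  0.12  ] base [ 0.444  -0.0368  0.    ]
B [0.5698 0.2938 0.12  ] base [0.5554 0.294  0.    ]
tri A-2 [ 0.4547 -0.0352  0.1176] B-3 [0.5673 0.2916 0.1164] W [ 0.4545 -0.0317  0.1189]
milk cap [0.551  0.4864 0.19  ] [0.5519 0.494  0.19  ] bowl [ 0.502  -0.5516  0.075 ] [ 0.5206 -0.5634  0.075 ] box [0.7682 0.0329 0.07  ]
```

Emit:
jog_arm --pt "-2 -4 0" --pt "-4 -8 0" --pt "-6 -12 0" --pt "-8 -17 0" --pt "-10 -22 0" --pt "-12 -26 0" --pt "-14 -30 0" --pt "-16 -33 0" --pt "-17 -35 0" --pt "-17 -35 0" --pt "-17 -35 0" --turn '[0,0,0,0,0,0,0,0,0,0,0]' --grip '[0,0,0,0,0,0,0,0,0,0,0]'

```text
time_s: 1.52
position: [0.4554, -0.3488, 0.2224]
tcp_rot: [[-0.001, 1.0, 0.0], [1.0, 0.001, 0.001], [0.001, 0.0, -1.0]]
force: [0.5, -0.3, 0.5]
opening: 0.999
grasp_force: 0.0
```

```bash
cat >> h.py <<'E'
def lids(c,zs=.12):
    "tin lids in a wrist picture: pale neutral ellipses -> world xy at z"
    lab=cv2.cvtColor(cv2.GaussianBlur(c["color"],(5,5),0),cv2.COLOR_BGR2LAB).astype(int)
    m=((lab[...,1]>127)&(lab[...,0]>150)&(abs(lab[...,1]-128)<5)&(abs(lab[...,2]-128)<8)).astype(np.uint8)*255
    m=cv2.morphologyEx(m,cv2.MORPH_OPEN,np.ones((5,5)))
    cs,_=cv2.findContours(m,cv2.RETR_EXTERNAL,cv2.CHAIN_APPROX_NONE); out=[]
    for k in cs:
        if cv2.contourArea(k)>1500:
            e=cv2.fitEllipse(cv2.convexHull(k)); out.append((np.round(e[0],1),np.round(e[1],1),plane(c,*e[0],zs).round(4)))
    return out,m
E
python3 - <<'E'
from h import *
c=capture("wrist"); cv2.imwrite("pics/w1.png",c["color"])
o,m=lids(c); print(o); s=read_state(); print(s["time_s"],s["position"],s["force"])
E
```

```text
[(array([316.7, 105. ]), array([85.9, 91.6]), array([ 0.4511, -0.2762,  0.12  ]))]
1.575 [ 0.45554786 -0.34860047  0.2224315 ] [-0.28826581  0.10630996 -0.3237528 ]
```

View pics/w1.png

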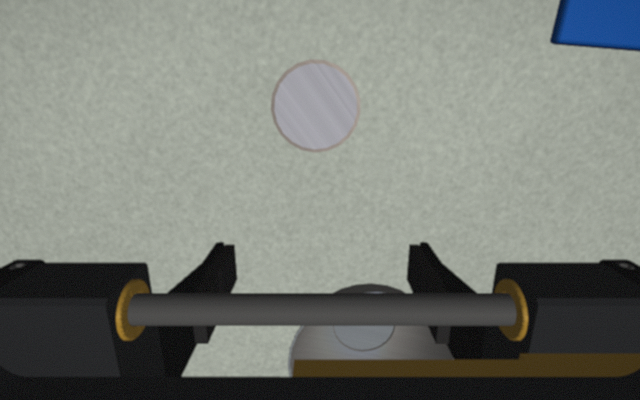

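The lid is one clean circle at (317,105). It puts T1 at (0.451, -0.276), which agrees with the side view at height 0.12.

Emit:
jog_arm --pt "-0.4 3 0" --pt "-0.4 6 0" --pt "-0.4 7.3 -1" --pt "-0.4 7.3 -4" --pt "-0.4 7.3 -7" --pt "-0.4 7.3 -10" --pt "-0.4 7.3 -12.5" --pt "-0.4 7.3 -14.5" --pt "-0.4 7.3 -15.6" --pt "-0.4 7.3 -15.6" --pt "-0.4 7.3 -15.6" --turn '[0,0,0,0,0,0,0,0,0,0,0]' --grip '[0,0,0,0,0,0,0,0,0,0,0]'

```text
time_s: 2.95
position: [0.4515, -0.2773, 0.0671]
tcp_rot: [[-0.0, 1.0, 0.001], [1.0, 0.0, -0.001], [-0.001, 0.001, -1.0]]
force: [0.6, 0.1, -0.3]
opening: 1.001
grasp_force: 0.0
```

Emit:
jog_arm --pt "0 0 0" --pt "0 0 0" --pt "0 0 0" --pt "0 0 0" --pt "0 0 0" --pt "0 0 0" --pt "0 0 0" --pt "0 0 0" --turn '[0,0,0,0,0,0,0,0]' --grip '[0.2,0.4,0.5,0.5,0.5,0.5,0.5,0.5]'

```text
time_s: 3.95
position: [0.4511, -0.2771, 0.0669]
tcp_rot: [[0.0, 1.0, 0.0], [1.0, -0.0, -0.0], [-0.0, 0.0, -1.0]]
force: [-1.2, 0.7, 6.6]
opening: 0.748
grasp_force: 30.0
```

Emit:
jog_arm --pt "0 0 0.5" --pt "0 0 1.5" --pt "0 0 3" --pt "0 0 4.5" --pt "0 0 6" --pt "0 0 7" --pt "0 0 7.5" --pt "0 0 7.5" --pt "0 0 7.5" --pt "0 0 7.5" --pt "0 0 7.5" --turn '[0,0,0,0,0,0,0,0,0,0,0]' --grip '[0.5,0.5,0.5,0.5,0.5,0.5,0.5,0.5,0.5,0.5,0.5]'

```text
time_s: 5.32
position: [0.4508, -0.2768, 0.1412]
tcp_rot: [[0.0, 1.0, -0.001], [1.0, -0.0, 0.001], [0.001, -0.001, -1.0]]
force: [0.3, 0.5, -2.1]
opening: 0.747
grasp_force: 30.0
```

```bash
cat > wt.py <<'E'
from h import *
F=[];T=[];P=[]
for i in range(8):
    c=capture("side"); s=read_state(); F.append(s["force"]); T.append(s["tau"][1:3]); P.append(s["position"])
print(s["time_s"],np.mean(F,0).round(2),np.std(F,0).round(2),np.mean(T,0).round(2),np.mean(P,0).round(4),s["opening"],s["grasp_force"],s["moment"])
cv2.imwrite("pics/lift_%d.png"%(s["time_s"]*100),c["color"])
E
python3 wt.py
```

```text
5.725 [ 0.34 -0.07 -2.13] [0.44 0.37 0.67] [-39.29 -12.98] [ 0.4509 -0.2769  0.1414] 0.7542778128712457 29.997943454654887 [ 0.01223838 -0.00733504  0.02789391]
```

Emit:
jog_arm --pt "0 0 -1" --pt "0 0 -2.5" --pt "0 0 -4" --pt "0 0 -5.5" --pt "0 0 -6.5" --pt "0 0 -7" --pt "0 0 -7.3" --pt "0 0 -7.4" --pt "0 0 -7.5" --pt "0 0 -7.5" --pt "0 0 -7.5" --turn '[0,0,0,0,0,0,0,0,0,0,0]' --grip '[0.5,0.5,0.5,0.5,0.5,0.5,0.5,0.5,0.5,0.5,0.5]'

```text
time_s: 7.1
position: [0.4512, -0.2772, 0.0669]
tcp_rot: [[-0.0, 1.0, 0.001], [1.0, 0.0, -0.001], [-0.001, 0.001, -1.0]]
force: [-0.1, 0.5, 0.3]
opening: 0.748
grasp_force: 30.0
```

Emit:
jog_arm --pt "0 0 0" --pt "0 0 0" --pt "0 0 0" --pt "0 0 0" --pt "0 0 0" --pt "0 0 0" --turn '[0,0,0,0,0,0]' --grip '[0.2,0.1,0,0,0,0]'

```text
time_s: 7.85
position: [0.451, -0.277, 0.0665]
tcp_rot: [[-0.0, 1.0, -0.0], [1.0, 0.0, 0.0], [0.0, -0.0, -1.0]]
force: [-0.6, -0.3, 0.3]
opening: 0.999
grasp_force: 0.0
```

Emit:
jog_arm --pt "0 0 2" --pt "0 0 5" --pt "0 0 9" --pt "0 0 13" --pt "0 0 15.6" --pt "0 3 15.6" --pt "0 8 15.6" --pt "0 12 15.6" --pt "0 15 15.6" --pt "0 16.5 15.6" --pt "0 16.5 15.6" --pt "0 16.5 15.6" --turn '[0,0,0,0,0,0,0,0,0,0,0,0]' --grip '[0,0,0,0,0,0,0,0,0,0,0,0]'

```text
time_s: 9.35
position: [0.4515, -0.113, 0.2226]
tcp_rot: [[0.001, 1.0, 0.001], [1.0, -0.001, -0.001], [-0.001, 0.001, -1.0]]
force: [-0.7, 0.7, -0.6]
opening: 0.996
grasp_force: 0.0
```

```bash
python3 - <<'E'
from h import *
c=capture("wrist"); o,m=lids(c); print(o); s=read_state(); print(s["time_s"],s["position"],s["force"])
d=capture("side"); l=cv2.imread("pics/lift_572.png")
k=lambda a:cv2.resize(a[110:260,300:430],None,fx=3,fy=3)
cv2.imwrite("pics/chk1.png",np.hstack([k(l),k(d["color"])]))
E
```

```text
[(array([326.8,  95.1]), array([86.5, 92.6]), array([ 0.4545, -0.0337,  0.12  ]))]
9.4 [ 0.45138008 -0.11311603  0.22258891] [ 0.3294082  -0.36905882  0.00241193]
```

View pics/chk1.png

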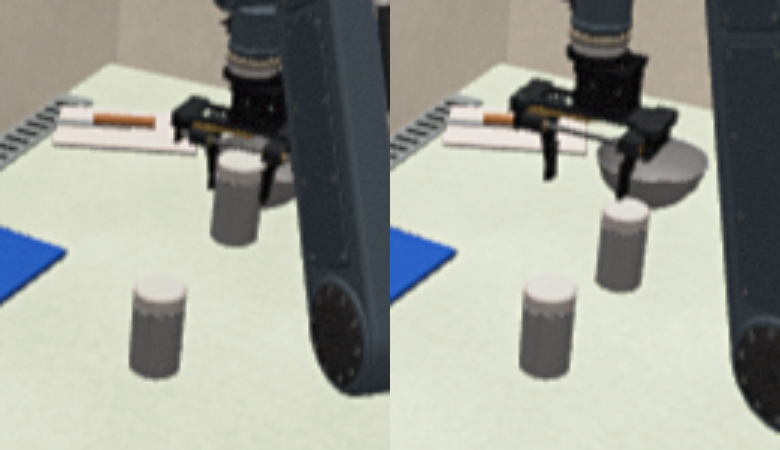

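On the left, T1 hangs upright in the gripper, at about crop (238,200). On the right it stands upright on the counter again, at (622,245). T1 reads about 2.1 N, so 0.22 kg. Next is T2 at (0.4545, -0.0337).

Emit:
jog_arm --pt "0.3 3 0" --pt "0.3 6 0" --pt "0.3 7.9 -1" --pt "0.3 7.9 -4" --pt "0.3 7.9 -7" --pt "0.3 7.9 -10" --pt "0.3 7.9 -12.5" --pt "0.3 7.9 -14.5" --pt "0.3 7.9 -15.6" --pt "0.3 7.9 -15.6" --pt "0.3 7.9 -15.6" --turn '[0,0,0,0,0,0,0,0,0,0,0]' --grip '[0,0,0,0,0,0,0,0,0,0,0]'

```text
time_s: 10.82
position: [0.4545, -0.0333, 0.067]
tcp_rot: [[0.0, 1.0, 0.001], [1.0, -0.0, -0.0], [-0.0, 0.001, -1.0]]
force: [-0.4, 0.5, -0.1]
opening: 1.003
grasp_force: 0.0
```

Emit:
jog_arm --pt "0 0 0" --pt "0 0 0" --pt "0 0 0" --pt "0 0 0" --pt "0 0 0" --pt "0 0 0" --pt "0 0 0" --pt "0 0 0" --turn '[0,0,0,0,0,0,0,0]' --grip '[0.2,0.4,0.5,0.5,0.5,0.5,0.5,0.5]'

```text
time_s: 11.82
position: [0.4543, -0.033, 0.0669]
tcp_rot: [[-0.0, 1.0, 0.001], [1.0, 0.0, -0.0], [-0.0, 0.001, -1.0]]
force: [0.3, 1.0, 5.6]
opening: 0.748
grasp_force: 30.0
```

Emit:
jog_arm --pt "0 0 0.5" --pt "0 0 1.5" --pt "0 0 3" --pt "0 0 4.5" --pt "0 0 6" --pt "0 0 7" --pt "0 0 7.5" --pt "0 0 7.5" --pt "0 0 7.5" --pt "0 0 7.5" --pt "0 0 7.5" --turn '[0,0,0,0,0,0,0,0,0,0,0]' --grip '[0.5,0.5,0.5,0.5,0.5,0.5,0.5,0.5,0.5,0.5,0.5]'

```text
time_s: 13.2
position: [0.4538, -0.0329, 0.1412]
tcp_rot: [[0.0, 1.0, -0.001], [1.0, -0.0, 0.0], [0.0, -0.001, -1.0]]
force: [0.6, 0.2, -6.9]
opening: 0.748
grasp_force: 30.0
```

```bash
python3 wt.py
```

```text
13.6 [-0.12 -0.03 -6.69] [0.35 0.2  0.35] [-35.66 -11.89] [ 0.4539 -0.033   0.1415] 0.7473636591396552 29.99993219738826 [-0.02002155  0.01868346 -0.01571183]
```

T2 reads about 6.7 N, so 0.68 kg. I'll put it down and lift the third as asked.

Emit:
jog_arm --pt "0 0 -1" --pt "0 0 -2.5" --pt "0 0 -4" --pt "0 0 -5.5" --pt "0 0 -6.5" --pt "0 0 -7" --pt "0 0 -7.3" --pt "0 0 -7.4" --pt "0 0 -7.5" --pt "0 0 -7.5" --pt "0 0 -7.5" --turn '[0,0,0,0,0,0,0,0,0,0,0]' --grip '[0.5,0.5,0.5,0.5,0.5,0.5,0.5,0.5,0.5,0.5,0.5]'

```text
time_s: 14.98
position: [0.4543, -0.0331, 0.0669]
tcp_rot: [[0.0, 1.0, 0.001], [1.0, -0.0, -0.0], [-0.0, 0.001, -1.0]]
force: [-0.4, 0.8, -3.5]
opening: 0.751
grasp_force: 30.0
```

Emit:
jog_arm --pt "0 0 0" --pt "0 0 0" --pt "0 0 0" --pt "0 0 0" --pt "0 0 0" --pt "0 0 0" --turn '[0,0,0,0,0,0]' --grip '[0.2,0.1,0,0,0,0]'

```text
time_s: 15.72
position: [0.454, -0.033, 0.0665]
tcp_rot: [[0.0, 1.0, -0.0], [1.0, -0.0, 0.0], [0.0, -0.0, -1.0]]
force: [0.1, -0.6, 0.7]
opening: 0.999
grasp_force: 0.0
```

Emit:
jog_arm --pt "0 0 2" --pt "0 0 5" --pt "0 0 9" --pt "0 0 13" --pt "0 0 15.6" --pt "2 4 15.6" --pt "4 8 15.6" --pt "6 12 15.6" --pt "8 16 15.6" --pt "10 20 15.6" --pt "11.3 24 15.6" --pt "11.3 25 15.6" --turn '[0,0,0,0,0,0,0,0,0,0,0,0]' --grip '[0,0,0,0,0,0,0,0,0,0,0,0]'

```text
time_s: 17.23
position: [0.5673, 0.2192, 0.2221]
tcp_rot: [[-0.003, 1.0, 0.0], [1.0, 0.003, 0.0], [0.0, 0.0, -1.0]]
force: [0.0, -0.3, -0.1]
opening: 1.004
grasp_force: 0.0
```

Emit:
jog_arm --pt "0 0 0" --pt "0 0 0" --pt "0 0 0" --turn '[0,0,0]' --grip '[0,0,0]'

```text
time_s: 17.6
position: [0.5668, 0.2158, 0.2226]
tcp_rot: [[0.002, 1.0, -0.0], [1.0, -0.002, -0.0], [-0.0, -0.0, -1.0]]
force: [-0.2, 0.6, 0.0]
opening: 1.001
grasp_force: 0.0
```

```bash
python3 - <<'E'
from h import *
c=capture("wrist"); o,m=lids(c); print(o); s=read_state(); print(s["time_s"],s["position"],s["force"])
d=capture("side"); cv2.imwrite("pics/chk2.png",d["color"]); cv2.imwrite("pics/w3.png",c["color"])
E
```

```text
[(array([322.7,  98.1]), array([86.6, 92.7]), array([0.5669, 0.2931, 0.12  ]))]
17.65 [0.56689891 0.21592003 0.2227254 ] [-1.06551633  0.51681627  0.25664682]
```

View pics/chk2.png

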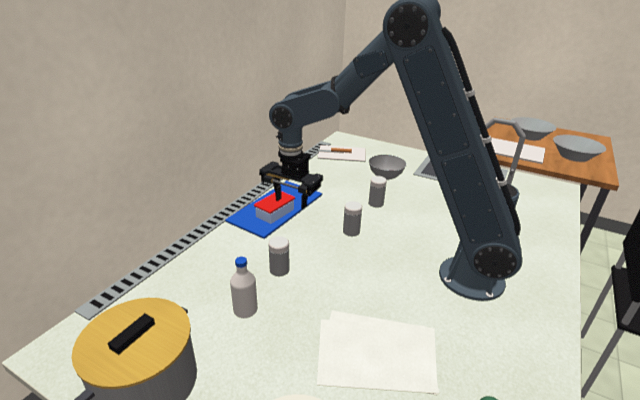

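All three tins stand upright, at (377,192), (352,219) and (279,257), and the bystanders haven't moved. T3 is at (0.567, 0.293).

Emit:
jog_arm --pt "0 3 0" --pt "0 6 0" --pt "0 7.7 -1" --pt "0 7.7 -4" --pt "0 7.7 -7" --pt "0 7.7 -10" --pt "0 7.7 -12.5" --pt "0 7.7 -14.5" --pt "0 7.7 -15.6" --pt "0 7.7 -15.6" --pt "0 7.7 -15.6" --turn '[0,0,0,0,0,0,0,0,0,0,0]' --grip '[0,0,0,0,0,0,0,0,0,0,0]'

```text
time_s: 19.08
position: [0.5676, 0.2941, 0.0673]
tcp_rot: [[0.0, 1.0, 0.001], [1.0, -0.0, 0.0], [0.0, 0.001, -1.0]]
force: [-0.4, 0.3, 1.1]
opening: 0.999
grasp_force: 0.0
```

Emit:
jog_arm --pt "0 0 0" --pt "0 0 0" --pt "0 0 0" --pt "0 0 0" --pt "0 0 0" --pt "0 0 0" --pt "0 0 0" --pt "0 0 0" --turn '[0,0,0,0,0,0,0,0]' --grip '[0.2,0.4,0.5,0.5,0.5,0.5,0.5,0.5]'

```text
time_s: 20.08
position: [0.567, 0.2942, 0.067]
tcp_rot: [[-0.0, 1.0, 0.0], [1.0, 0.0, 0.0], [0.0, 0.0, -1.0]]
force: [-1.8, 0.5, 4.9]
opening: 0.75
grasp_force: 30.0
```

Emit:
jog_arm --pt "0 0 0.5" --pt "0 0 1.5" --pt "0 0 3" --pt "0 0 4.5" --pt "0 0 6" --pt "0 0 7" --pt "0 0 7.5" --pt "0 0 7.5" --pt "0 0 7.5" --pt "0 0 7.5" --pt "0 0 7.5" --turn '[0,0,0,0,0,0,0,0,0,0,0]' --grip '[0.5,0.5,0.5,0.5,0.5,0.5,0.5,0.5,0.5,0.5,0.5]'

```text
time_s: 21.45
position: [0.5668, 0.294, 0.1411]
tcp_rot: [[-0.0, 1.0, -0.001], [1.0, 0.0, -0.0], [-0.0, -0.001, -1.0]]
force: [-0.1, 1.1, -4.0]
opening: 0.75
grasp_force: 30.0
```

```bash
python3 wt.py
```

```text
21.85 [-0.08  0.03 -3.4 ] [0.34 0.55 0.24] [-48.72 -16.35] [0.5669 0.294  0.1414] 0.7505774606924996 29.997711492469534 [-0.00105934  0.04812192 -0.04997573]
```

T3 reads about 3.4 N (0.35 kg), so T2 is the heaviest. I'll put T3 down and go back to T2.

Emit:
jog_arm --pt "0 0 -1" --pt "0 0 -2.5" --pt "0 0 -4" --pt "0 0 -5.5" --pt "0 0 -6.5" --pt "0 0 -7" --pt "0 0 -7.3" --pt "0 0 -7.4" --pt "0 0 -7.5" --pt "0 0 -7.5" --pt "0 0 -7.5" --turn '[0,0,0,0,0,0,0,0,0,0,0]' --grip '[0.5,0.5,0.5,0.5,0.5,0.5,0.5,0.5,0.5,0.5,0.5]'

```text
time_s: 23.22
position: [0.5673, 0.2942, 0.067]
tcp_rot: [[-0.0, 1.0, 0.001], [1.0, 0.0, 0.0], [0.0, 0.001, -1.0]]
force: [-0.5, -0.5, -1.2]
opening: 0.749
grasp_force: 30.0
```

Emit:
jog_arm --pt "0 0 0" --pt "0 0 0" --pt "0 0 0" --pt "0 0 0" --pt "0 0 0" --pt "0 0 0" --turn '[0,0,0,0,0,0]' --grip '[0.2,0.1,0,0,0,0]'

```text
time_s: 23.98
position: [0.567, 0.294, 0.0665]
tcp_rot: [[0.0, 1.0, -0.0], [1.0, -0.0, -0.0], [-0.0, -0.0, -1.0]]
force: [0.3, 0.1, -0.6]
opening: 0.996
grasp_force: 0.0
```

Emit:
jog_arm --pt "0 0 2" --pt "0 0 5" --pt "0 0 9" --pt "0 0 13" --pt "0 0 15.6" --pt "-2 -5 15.6" --pt "-4 -10 15.6" --pt "-6 -16 15.6" --pt "-8 -22 15.6" --pt "-10 -28 15.6" --pt "-11.3 -33 15.6" --pt "-11.3 -37 15.6" --turn '[0,0,0,0,0,0,0,0,0,0,0,0]' --grip '[0,0,0,0,0,0,0,0,0,0,0,0]'

```text
time_s: 25.48
position: [0.4526, -0.0777, 0.2227]
tcp_rot: [[0.002, 1.0, -0.0], [1.0, -0.002, 0.0], [0.0, -0.0, -1.0]]
force: [1.4, 0.2, 0.0]
opening: 0.997
grasp_force: 0.0
```

Emit:
jog_arm --pt "0 -3.7 0" --pt "0 -3.7 0" --pt "0 -3.7 0" --pt "0 -3.7 0" --turn '[0,0,0,0]' --grip '[0,0,0,0]'

```text
time_s: 25.98
position: [0.4537, -0.1118, 0.2225]
tcp_rot: [[-0.001, 1.0, -0.0], [1.0, 0.001, 0.001], [0.001, -0.0, -1.0]]
force: [1.1, 1.5, 0.6]
opening: 1.004
grasp_force: 0.0
```

```bash
python3 - <<'E'
from h import *
c=capture("wrist"); o,m=lids(c); print(o); s=read_state(); print(s["time_s"],s["position"],s["force"])
E
```

```text
[(array([324. ,  97.4]), array([86.3, 92.6]), array([ 0.4544, -0.0339,  0.12  ]))]
26.025 [ 0.453783   -0.11180194  0.22252806] [-0.4273334  -0.30374154  0.18733026]
```

Now the final grasp of T2, with a 15 cm lift.

Emit:
jog_arm --pt "0 3 0" --pt "0 6 0" --pt "0 7.9 -1" --pt "0 7.9 -4" --pt "0 7.9 -7" --pt "0 7.9 -10" --pt "0 7.9 -12.5" --pt "0 7.9 -14.5" --pt "0 7.9 -15.6" --pt "0 7.9 -15.6" --pt "0 7.9 -15.6" --turn '[0,0,0,0,0,0,0,0,0,0,0]' --grip '[0,0,0,0,0,0,0,0,0,0,0]'

```text
time_s: 27.4
position: [0.4545, -0.0339, 0.0671]
tcp_rot: [[-0.0, 1.0, 0.001], [1.0, 0.0, -0.0], [-0.0, 0.001, -1.0]]
force: [-0.3, 0.9, -0.5]
opening: 0.999
grasp_force: 0.0
```

Emit:
jog_arm --pt "0 0 0" --pt "0 0 0" --pt "0 0 0" --pt "0 0 0" --pt "0 0 0" --pt "0 0 0" --pt "0 0 0" --pt "0 0 0" --turn '[0,0,0,0,0,0,0,0]' --grip '[0.2,0.4,0.5,0.5,0.5,0.5,0.5,0.5]'

```text
time_s: 28.4
position: [0.4543, -0.0341, 0.0669]
tcp_rot: [[-0.0, 1.0, 0.001], [1.0, 0.0, -0.0], [-0.0, 0.001, -1.0]]
force: [0.3, 0.6, 5.1]
opening: 0.745
grasp_force: 30.0
```

Emit:
jog_arm --pt "0 0 0.5" --pt "0 0 1.5" --pt "0 0 3" --pt "0 0 5" --pt "0 0 7" --pt "0 0 9" --pt "0 0 11" --pt "0 0 13" --pt "0 0 14.5" --pt "0 0 15" --pt "0 0 15" --pt "0 0 15" --turn '[0,0,0,0,0,0,0,0,0,0,0,0]' --grip '[0.5,0.5,0.5,0.5,0.5,0.5,0.5,0.5,0.5,0.5,0.5,0.5]'

```text
time_s: 29.9
position: [0.4532, -0.0337, 0.2158]
tcp_rot: [[0.0, 1.0, -0.002], [1.0, -0.0, 0.001], [0.001, -0.002, -1.0]]
force: [-0.3, -0.9, -7.5]
opening: 0.749
grasp_force: 30.0
```

Emit:
jog_arm --pt "0 0 0" --pt "0 0 0" --pt "0 0 0" --pt "0 0 0" --pt "0 0 0" --pt "0 0 0" --pt "0 0 0" --pt "0 0 0" --turn '[0,0,0,0,0,0,0,0]' --grip '[0.5,0.5,0.5,0.5,0.5,0.5,0.5,0.5]'

```text
time_s: 30.9
position: [0.454, -0.034, 0.2166]
tcp_rot: [[-0.0, 1.0, 0.0], [1.0, 0.0, 0.0], [0.0, 0.0, -1.0]]
force: [0.2, 0.1, -6.4]
opening: 0.747
grasp_force: 30.0
```

```bash
python3 wt.py; cp $(ls -t pics/lift_*|head -1) pics/final.png
```

```text
31.3 [-0.02 -0.11 -6.89] [0.93 0.57 0.3 ] [-33.36 -16.27] [ 0.454  -0.034   0.2165] 0.749729711986281 29.99971862649545 [-0.00366009  0.02441552 -0.00814722]
```

View pics/final.png

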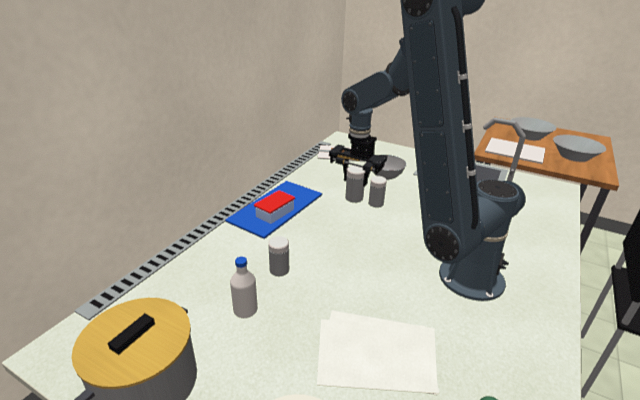

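The heavy tin hangs upright at (355,184). The other two stand at (377,192) and (279,257), and the bystanders are where they were.

```bash
python3 -c "
from rig import *
print(hand_in())"
```

```text
the job is handed in; nothing more can be done
None
```

I handed the job in at about 31 s with the heaviest canister (the middle one, about 0.69 kg) held upright and still, about 15 cm clear of the counter; the other two (about 0.22 and 0.35 kg) are standing where they were, and the bottle, bowl and box were not moved.

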